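# Shut off the turntable's air at the valve box

## Task

Slide the loose cover of the low valve box all the way back, away from the robot, to its rear stop, so that the two stopcock handles under it lie bare. Then push the marked handle, the one with the round disc at its end, round until it is fully shut against its stop, so that the castle turntable has no air. Only push with the fingertips and lift nothing; leave the plain straight handle and the things standing around as they are, and finish clear of everything.

Things in the scene. Friction and masses are not known exactly. Their poses are not given: they have to be found in the camera images.
- valve_box: Fixed grey valve box, 280 (x) by 300 (y) by 70 mm high. Origin: centre of its underside; x points from the front (robot side) to the rear, y left, z up. Front half: an open well; rear half: a closed deck 58 mm high. The cover rests 58 mm up on walls and deck, inside 12 mm high rims; its centre is at x = -67 mm at the front rim and +67 mm at the rear stop.
- well_floor (a point): Middle of the floor of the well that holds the two stopcocks: 8 mm above the table, at x = -64 mm of the box. The well spans x from -128 to 0 mm and y from -137 to 137 mm of the box; its walls stand 58 mm above the table.
- cover: Loose white plastic cover, 132 (x) by 286 (y) by 8 mm, 0.35 kg, lying in the rims of the box with 2 mm side play; origin: centre of its underside, axes as the box's. It starts over the well, hiding both handles, at most 25 mm from the front rim, and slides along the box's x axis against its own friction (about 2 to 3 N).
- rib (a point): Middle of the upright finger rib on the cover: the rib is 14 mm thick (x), 80 mm long (y) and stands 24 mm up from the cover's top face; this point is 12 mm above that face, over the cover's centre.
- marked_handle (a joint): Angle of the marked stopcock handle about its upright axis. 0 = open, pointing to the box's front (-x of the box); it grows clockwise seen from above; pi/2 = shut, at its stop, pointing to the box's left (+y). About 0.1 N m of friction (2 to 3 N at the disc); it stays where it is left. Starts between 0 and 0.4. It may be the left or the right one of the two.
- marked_tip (a point): Centre of the marked handle's round end disc, 32 mm in diameter, 20 mm high (z from 24 to 44 mm above the table; this point is 34 mm up), 50 mm from the handle's axis, marked with a dark spot 18 mm wide on top. The arm between disc and hub is a bar 14 mm wide and as high as the disc. Aluminium.
- marked_hub (a point): Centre of the marked handle's hub, on its turning axis, 34 mm above the table; the hub is a cylinder 26 mm in diameter. The two hubs stand 110 mm apart, both 34 mm in front of the box's middle, at y = -60 and y = +50 mm of the box.
- plain_handle (a joint): Angle of the plain stopcock handle, measured as for the marked one; it starts between 0 and 0.4 and is to be left as it is.
- plain_tip (a point): Point on the plain handle, 50 mm from its axis, 34 mm above the table. That handle is a straight bar 14 mm wide, 20 mm high, ending square 66 mm from its axis, without disc or mark. Aluminium.
- castle_mid (a point): Middle of a loose grey castle tower (108 mm wide, tower top 161 mm above the table) on a black turntable 160 mm in diameter, right of the box; this point is 80 mm above the table. Bystander.
- bowl_mid (a point): Middle of a loose white bowl of green bricks, 156 mm in diameter, 60 mm high, left of the box; this point is 30 mm above the table. Bystander.
- jar_mid (a point): Middle of a loose glass jar with a steel lid, 68 mm in diameter, 100 mm high, close to the right side of the box; this point is 50 mm above the table. Bystander.
- separator_mid (a point): Middle of a small loose yellow brick separator, 81 by 22 by 14 mm, lying close to the left side of the box; this point is 5 mm above the table. Bystander.

How it is judged (in metres and radians):
On the way, in this order (a step that is already met when the one before it is completed fails the run):
1. the cover is slid back to within 20 mm of its rear stop, the marked handle not yet shut (x of cover in the frame of valve_box above 0.047 m and value of joint marked_handle below 1.2 rad), for 0.1 s.
2. the marked handle is pushed shut (value of joint marked_handle above 1.45 rad), for 0.1 s.
At the end, for the whole second after the job is handed in: The cover lies flat in its rims within 20 mm of its rear stop; the marked handle is turned to at least 1.45 rad (within 7 degrees of its stop); the end of the plain handle is within 12 mm of, and each bystander within 20 mm of, where it was at the start; all at rest (x of cover in the frame of valve_box above 0.047 m and z of cover in the frame of valve_box between 0.054 and 0.064 m and angle between cover's own z axis and vertical below 0.05 rad and linear speed of cover below 0.02 m/s and value of joint marked_handle above 1.45 rad and velocity of joint marked_handle below 0.05 rad/s and distance of plain_tip from where it was at the start of the episode below 0.012 m and distance of each of castle_mid, bowl_mid, jar_mid, separator_mid from where it was at the start of the episode below 0.02 m); the robot touches nothing.
It fails at once if the cover is lifted (more than 10 mm) or tipped out of its rims (z of cover in the frame of valve_box above 0.068 m or angle between cover's own z axis and vertical above 0.12 rad).
It fails at once if the plain handle is turned (its end moved more than 12 mm) (distance of plain_tip from where it was at the start of the episode above 0.012 m).
It fails at once if a bystander is moved more than 20 mm, lifted or tipped (distance of any of castle_mid, bowl_mid, jar_mid, separator_mid from where it was at the start of the episode above 0.02 m).
It also fails if it takes over 51 s, if anything falls off the work surface, if the arm or the gripper's body presses on something with over 40 N, if the wrist force passes 120 N, or if a joint passes its speed limit or range.

## Robot

A 7-joint arm with a two-finger parallel gripper is mounted at the origin on the work surface. World frame = base frame: x ahead of the robot, y to its left, z up, the work surface at z = 0. Lengths are in mm, angles in degrees, forces in N, time in s.
With the tool pointing down it reaches from about 425 to 950 mm from the base axis. Payload 16.7 kg.
Tool frame: the origin (TCP) lies at the very end of the fingers, on their centre line; the grasp point (between the pads) lies 19 mm behind it; z points along the fingers, y is the line along which they close (so a half turn about z gives the same grasp; the last joint's range is limited). The gripper opens to 94 mm and grips with 3 to 60 N. Pads are 16 mm wide; open, the fingers measure 119 mm over their backs; the gripper's body (75 mm by 177 mm) begins 78 mm behind the grasp point.
Start: joints at [57.668, 24.414, 4.234, 92.017, -1.954, 63.644, -3.845], TCP at [271.995, -617.732, 205.467] pointing down, gripper open.
Joint ranges: [-163.25, 163.25], [-28.42, 122.38], [-70.27, 78.77], [12.13, 141.07], [-58.53, 238.53], [9.26, 117.41], [-156.51, 156.51]. Speed limits (degrees/s): [108.29, 108.29, 136.94, 136.94, 172.46, 172.46, 172.46].

## Interface

Orientations are given as a 3x3 rotation matrix whose columns are the frame's x, y, z axes.
In Python, from rig import get_obs, snapshot, camera_model, close_job gives the robot as it stands.
- The arm moves only by the tool drive_tool, never from a script. Its arguments are lists of equal length, an entry for each row: "gripper": the closure, from 0 (fully open) to 1 (shut); "linear": the shift along the tool's x, y, z in m, a list of three; "twist": the turn, a rotation vector about the tool's x, y, z in units of 10 degrees (1.0 is 10 degrees), a list of three. A call has 1 to 8 rows; each row is the pose to reach, as a shift and turn from the pose commanded when the call began, along the tool's axes at that moment; what a row does not reach only later rows make up. A row lasts 1/8 s, in which the tool goes at most 62.5 mm and 10.7 degrees, less where a joint would pass 70% of its speed; a pose out of reach is approached as far as the arm can. A call with a gripper value outside its range is refused whole. The fingers move at their own pace and stop on an object; "grip_force" is the grip in N (left out, the last holds). Time passes only in rows, so rows that repeat a pose let the fingers close. It gives the time, the measured TCP pose, the force, the opening and the grip force at its end, in the units of the state.
- get_obs(): the state, without advancing time (a new reading comes with each control period).
- snapshot(name): name is "scene" or "top" or "wrist"; returns (picture, depth): 480x640x3 uint8, red, green, blue; 480x640 float32, mm along the optical axis (not along the pixel's ray), 0 where there is no reading.
- camera_model(name): a dict with "fov_y" (degrees; the focal length in pixels is half the picture's height over the tangent of half this angle, whatever the lens; pixels are square), "cx", "cy" (the principal point, pixels), "R" (3x3) and "t" (3): a world point X has camera coordinates R X + t; the wrist camera has in their place "tool_from_camera" (4x4, takes a point from camera to tool coordinates, whose origin is the TCP and whose axes are the flange's). Camera axes: x right, y down, z forward; pixel columns grow to the right and rows downward; lengths in mm; the calibration is good to about 2 mm. A picture is of the moment at which its call begins: read the wrist's pose just before it. camera_model takes no time and is no camera call.
- close_job(): hands the job in; it is judged then, once.
The state is a dict: "t": time; "joints": joint angles; "dq": joint speeds; "joint_torque": joint torques, N m; "ee_pos": TCP position; "eef_rot": TCP orientation; "wrist_force": force on the tool from outside, world axes, zero at the start; "wrist_torque": the same for the moment, N m; "finger_gap": finger opening in mm; "gripper_force": force on a finger pad.
Only numpy, scipy, OpenCV 4.12 (cv2) and the standard library are available. Lean on these libraries where they do the work, as an engineer would, in place of code of your own. Each camera call takes 0.05 s, during which the arm holds its last target. There are 200 camera calls.

## Working session

There is one attempt and no reset: what is moved stays moved. The work goes in short steps, Python scripts to look and compute and a tool call to move; the robot and the scene stay as the last step left them, time stands still between calls to the robot, and variables do not carry over. Pictures are saved under pics/ and viewed, at most 10 in all, crops included, and the job is handed in when it is done.

Besides the shell and the picture viewer there is one more tool, called after ">>>" by a JSON object that holds its "op" and its "data". drive_tool: Moves the arm, as the interface text tells. Its arguments: {"type":"object","properties":{"gripper":{"type":"array"},"linear":{"type":"array"},"twist":{"type":"array"},"grip_force":{"type":"number"}},"required":["gripper","linear","twist"]}

```bash
ls; mkdir -p pics
cat > h.py <<'E'
import numpy as np,cv2
from rig import *
def ray(name,u,v,z,T=None):
    m=camera_model(name); f=240/np.tan(np.radians(m["fov_y"])/2)
    d=np.array([(u-m["cx"])/f,(v-m["cy"])/f,1.])
    if name=="wrist":
        p,R=T; M=np.array(m["tool_from_camera"]); o=p+R@M[:3,3]; d=R@M[:3,:3]@d
    else:
        R=np.array(m["R"]); o=-R.T@np.array(m["t"]); d=R.T@d
    return o+d*(z-o[2])/d[2]
E
python3 - <<'E'
from h import *
a,da=snapshot("top"); np.save("top.npy",a)
b,db=snapshot("scene")
cv2.imwrite("pics/top.png",a[...,::-1]); cv2.imwrite("pics/scene.png",b[...,::-1])
o=get_obs(); print(o["t"],o["ee_pos"],o["eef_rot"],o["finger_gap"])
print(camera_model("top")); print(camera_model("wrist"))
np.save("topd.npy",da)
E
```

```text
pics
0.1 [ 271.85305123 -617.40360243  204.84540184] [[ 9.15236811e-01  4.02916028e-01 -5.03407229e-04]
 [ 4.02916340e-01 -9.15236216e-01  1.04477202e-03]
 [-3.97811356e-05 -1.15904481e-03 -9.99999328e-01]] 93.82845009017012
{'fov_y': 56.011393553223364, 'cx': 311.82033790463174, 'cy': 240.05065888563615, 'R': array([[-0.02319221, -0.9996984 ,  0.00807632],
       [-0.9956466 ,  0.02236721, -0.09048507],
       [ 0.09027713, -0.01013971, -0.99586506]]), 't': array([  21.56512874,  545.76606914, 1060.278254  ])}
{'fov_y': 61.155575532700034, 'cx': 324.6950268191505, 'cy': 233.83063181060925, 'tool_from_camera': array([[ 1.03974372e-03, -9.71395277e-01, -2.37466071e-01,
         6.82489029e+01],
       [ 9.99999265e-01,  8.61811141e-04,  8.53105785e-04,
        -1.41304325e-01],
       [-6.24052024e-04, -2.37466784e-01,  9.71395459e-01,
        -1.78699882e+02],
       [ 0.00000000e+00,  0.00000000e+00,  0.00000000e+00,
         1.00000000e+00]])}
```

View pics/top.png

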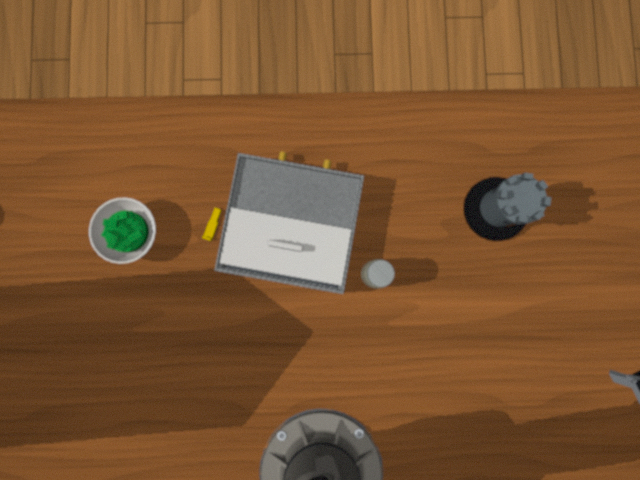

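View pics/scene.png

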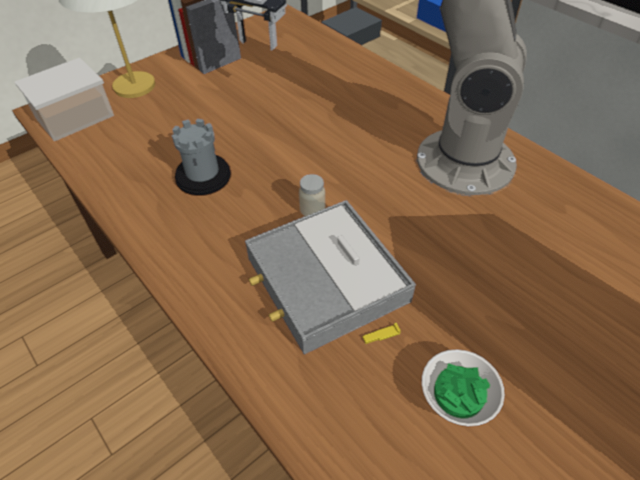

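The top view shows the box with rim corners near (240,155), (363,175), (345,292), (217,271). The cover is white with its rib at about (291,246), the jar is at (378,273) and the separator at (212,224).

Run:
```python
from h import *
a=np.load("top.npy"); d=np.load("topd.npy")
C=[(240,155),(363,175),(345,292),(217,271)]
P=[ray("top",*c,70)[:2] for c in C]; print(np.round(P))
P=np.array(P); print([np.linalg.norm(P[i]-P[i-1]).round() for i in range(4)], P.mean(0))
x=(P[0]+P[1]-P[2]-P[3]); print("yaw",np.degrees(np.arctan2(x[1],x[0])))
m=(a.min(2)>170).astype(np.uint8); m[:, :200]=0; m[:,400:]=0; m[:190]=0; m[300:]=0
m=cv2.morphologyEx(m,cv2.MORPH_CLOSE,np.ones((9,9)))
n,l,s,c=cv2.connectedComponentsWithStats(m); k=1+s[1:,4].argmax()
r=cv2.minAreaRect(np.argwhere(l==k)[:,::-1].astype(np.float32)); 
b=cv2.boxPoints(r);Q=np.array([ray("top",*p,66)[:2] for p in b]); print(np.round(Q),[np.linalg.norm(Q[i]-Q[i-1]).round() for i in range(4)],Q.mean(0))
e=Q-np.roll(Q,1,0); i=np.argmin(np.linalg.norm(e,axis=1)); print("cover yaw",np.degrees(np.arctan2(*e[i][::-1])))
for c in [(291,246),(378,273),(212,224)]: print(c,ray("top",*c,{291:90,378:100,212:10}[c[0]]).round(), d[c[1],c[0]])
```

```text
[[ 746.  173.]
 [ 692. -114.]
 [ 421.  -63.]
 [ 476.  228.]]
[np.float64(275.0), np.float64(291.0), np.float64(275.0), np.float64(296.0)] [583.67541041  55.99342906]
yaw -11.002922476328367
[[496. 221.]
 [623. 197.]
 [565. -81.]
 [439. -54.]] [np.float64(281.0), np.float64(129.0), np.float64(284.0), np.float64(129.0)] [530.52705257  70.8640516 ]
cover yaw 167.9086437982406
(291, 246) [528.  57.  90.] 1018.7626
(378, 273) [ 462. -136.  100.] 1006.7755
(212, 224) [592. 252.  10.] 1106.4009
```

>>> {"op": "drive_tool", "data": {"gripper": [0.7, 0.7, 0.7, 0.7, 0.7, 0.7, 0.7, 0.7], "linear": [[0.02, -0.023, 0], [0.05, -0.057, 0], [0.08, -0.09, 0], [0.11, -0.125, 0], [0.14, -0.159, 0], [0.17, -0.193, 0], [0.2, -0.227, 0], [0.23, -0.261, 0]], "twist": [[0, 0, 0], [0, 0, 0], [0, 0, 0], [0, 0, 0], [0, 0, 0], [0, 0, 0], [0, 0, 0], [0, 0, 0]]}}

```text
t: 1.1
ee_pos: [377.5, -284.7, 205.4]
eef_rot: [[0.915, 0.403, -0.0], [0.403, -0.915, 0.0], [-0.0, -0.0, -1.0]]
wrist_force: [0.5, 0.1, -0.5]
finger_gap: 28.5
gripper_force: 0.0
```

>>> {"op": "drive_tool", "data": {"gripper": [0.7, 0.7, 0.7, 0.7, 0.7, 0.7, 0.7, 0.7], "linear": [[0.035, -0.04, 0], [0.07, -0.08, 0], [0.105, -0.12, 0], [0.14, -0.16, 0], [0.175, -0.2, 0], [0.21, -0.24, 0], [0.24, -0.27, 0], [0.247, -0.28, 0]], "twist": [[0, 0, 0.5], [0, 0, 1], [0, 0, 1.5], [0, 0, 2], [0, 0, 2.5], [0, 0, 3], [0, 0, 3.5], [0, 0, 3.5]]}}

```text
t: 2.1
ee_pos: [490.8, 72.1, 205.2]
eef_rot: [[0.981, -0.193, -0.0], [-0.193, -0.981, 0.001], [-0.001, -0.001, -1.0]]
wrist_force: [1.0, -0.5, -0.8]
finger_gap: 28.1
gripper_force: 0.0
```

Run:
```python
from h import *
o=get_obs(); print(o["t"],o["ee_pos"],o["eef_rot"],o["finger_gap"],np.abs(o["dq"]).max())
a,d=snapshot("wrist"); np.savez("w1.npz",a=a,d=d,p=o["ee_pos"],R=o["eef_rot"])
cv2.imwrite("pics/w1.png",a[...,::-1])
```

```text
2.1 [490.80612661  72.08968906 205.2408638 ] [[ 9.81295608e-01 -1.92506476e-01 -4.31332134e-04]
 [-1.92506118e-01 -9.81295481e-01  7.57493806e-04]
 [-5.69086737e-04 -6.60291270e-04 -9.99999620e-01]] 28.10910421348184 7.39970433828662
```

View pics/w1.png

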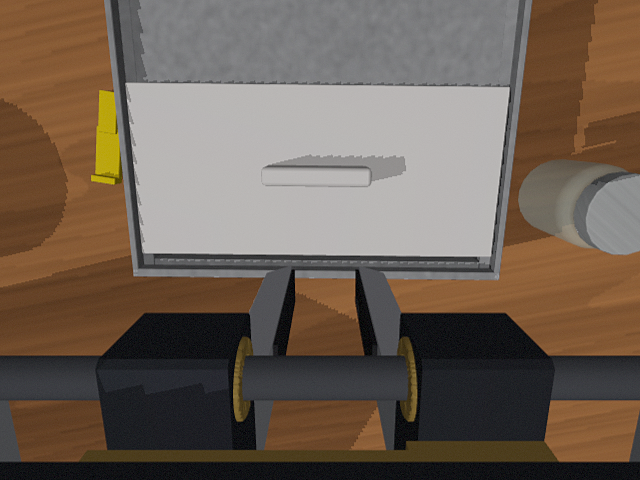

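The wrist view shows the rib at columns 261-371, rows 167-187. The cover edges are at row 85 (rear) and row 255 (front), and the box is aligned with the tool.

Run:
```python
from h import *
z=np.load("w1.npz");T=(z["p"],z["R"])
def loc(u,v,h):
    X=ray("wrist",u,v,h,T); return X.round(1),(T[1].T@(X-T[0])).round(1)
for n,u,v,h in [("rib front L",262,184,90),("rib front R",370,186,90),("rib backL",263,167,90),("rib back R",370,168,90),("cov back L",127,83,66),("cov back R",509,87,66),("cov front L",145,251,66),("cov front R",492,257,66),("rim front L",134,275,70),("rim front R",498,278,70),("rim L",107,0,70),("rim R",531,0,70)]: print(n,*loc(u,v,h))
```

```text
rib front L [532.3 110.   90. ] [ 33.5 -45.1 115.3]
rib front R [516.   33.6  90. ] [ 32.2  33.1 115.2]
rib backL [544.1 106.5  90. ] [ 45.7 -43.9 115.2]
rib back R [528.7  31.4  90. ] [ 45.1  32.7 115.2]
cov back L [622.  195.1  66. ] [ 105.2 -145.9  139.3]
cov back R [565.2 -81.6  66. ] [102.6 136.6 139.1]
cov front L [495.3 220.1  66. ] [ -24.  -146.   139.4]
cov front R [436.2 -56.7  66. ] [-28.7 137.  139.2]
rim front L [478.3 232.9  70. ] [ -43.2 -155.3  135.4]
rim front R [418.9 -58.4  70. ] [-45.4 141.9 135.2]
rim L [676.3 190.4  70. ] [ 159.3 -151.7  135.3]
rim R [619.6 -99.8  70. ] [159.6 143.9 135.1]
```

>>> {"op": "drive_tool", "data": {"gripper": [0.7, 0.7, 0.7, 0.7, 0.7, 0.7, 0.7], "linear": [[0, -0.0055, 0.03], [0, -0.0055, 0.06], [0, -0.0055, 0.09], [0, -0.0055, 0.115], [0, -0.0055, 0.13], [0, -0.0055, 0.132], [0, -0.0055, 0.132]], "twist": [[0, 0, 0.05], [0, 0, 0.05], [0, 0, 0.05], [0, 0, 0.05], [0, 0, 0.05], [0, 0, 0.05], [0, 0, 0.05]]}}

```text
t: 3.02
ee_pos: [492.0, 74.8, 74.1]
eef_rot: [[0.979, -0.204, 0.001], [-0.204, -0.979, 0.0], [0.001, -0.0, -1.0]]
wrist_force: [0.6, -0.4, -0.0]
finger_gap: 28.4
gripper_force: 0.0
```

>>> {"op": "drive_tool", "data": {"gripper": [0.7, 0.7, 0.7, 0.7, 0.7, 0.7, 0.7, 0.7], "linear": [[0.008, 0, 0], [0.016, 0, 0], [0.022, 0, 0], [0.028, 0, 0], [0.036, 0, 0], [0.046, 0, 0], [0.058, 0, 0], [0.07, 0, 0]], "twist": [[0, 0, 0], [0, 0, 0], [0, 0, 0], [0, 0, 0], [0, 0, 0], [0, 0, 0], [0, 0, 0], [0, 0, 0]]}}

```text
t: 4.03
ee_pos: [559.9, 60.8, 73.4]
eef_rot: [[0.979, -0.203, -0.001], [-0.203, -0.979, -0.0], [-0.001, 0.0, -1.0]]
wrist_force: [-6.8, 1.9, 6.2]
finger_gap: 28.3
gripper_force: 3.1
```

>>> {"op": "drive_tool", "data": {"gripper": [0.7, 0.7, 0.7, 0.7, 0.7, 0.7, 0.7, 0.7], "linear": [[0.012, 0, 0], [0.024, 0, 0], [0.036, 0, 0], [0.048, 0, 0], [0.06, 0, 0], [0.067, 0, 0], [0.071, 0, 0], [0.073, 0, 0]], "twist": [[0, 0, 0], [0, 0, 0], [0, 0, 0], [0, 0, 0], [0, 0, 0], [0, 0, 0], [0, 0, 0], [0, 0, 0]]}}

```text
t: 5.03
ee_pos: [631.5, 45.9, 73.3]
eef_rot: [[0.979, -0.203, -0.001], [-0.203, -0.979, 0.0], [-0.001, 0.0, -1.0]]
wrist_force: [-3.8, 0.7, 0.6]
finger_gap: 28.0
gripper_force: 1.8
```

>>> {"op": "drive_tool", "data": {"gripper": [0.7, 0.7, 0.7, 0.7], "linear": [[0.001, 0, 0], [0.002, 0, 0], [0.003, 0, 0], [0.003, 0, 0]], "twist": [[0, 0, 0], [0, 0, 0], [0, 0, 0], [0, 0, 0]]}}

```text
t: 5.52
ee_pos: [633.1, 45.5, 73.3]
eef_rot: [[0.979, -0.203, -0.003], [-0.203, -0.979, -0.0], [-0.003, 0.001, -1.0]]
wrist_force: [-11.0, 1.4, 7.6]
finger_gap: 27.9
gripper_force: 5.8
```

>>> {"op": "drive_tool", "data": {"gripper": [0.7, 0.7, 0.8, 0.9, 1, 1, 1, 1], "linear": [[-0.01, 0, 0], [-0.025, 0, 0], [-0.03, 0, -0.03], [-0.05, 0, -0.06], [-0.08, 0, -0.09], [-0.11, 0, -0.12], [-0.14, 0, -0.132], [-0.14, 0, -0.132]], "twist": [[0, 0, 0], [0, 0, 0], [0, 0, 0], [0, 0, 0], [0, 0, 0], [0, 0, 0], [0, 0, 0], [0, 0, 0]]}}

```text
t: 6.52
ee_pos: [496.3, 74.2, 206.8]
eef_rot: [[0.979, -0.202, 0.003], [-0.202, -0.979, -0.001], [0.003, 0.0, -1.0]]
wrist_force: [0.5, 0.1, -0.3]
finger_gap: 0.3
gripper_force: 0.0
```

Run:
```python
from h import *
o=get_obs(); print(o["t"],o["ee_pos"],o["finger_gap"],np.abs(o["dq"]).max())
a,d=snapshot("wrist"); np.savez("w2.npz",a=a,d=d,p=o["ee_pos"],R=o["eef_rot"])
cv2.imwrite("pics/w2.png",a[...,::-1])
```

```text
6.525 [496.27142817  74.15584201 206.81059671] 0.3127827433076817 3.153330716594362
```

View pics/w2.png

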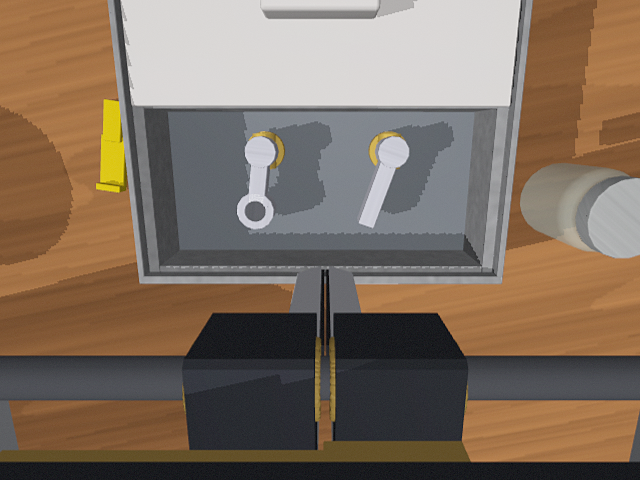

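The cover is back and both handles lie bare. The marked handle is the left one, with its disc at (255,211) and hub at (261,150). The plain hub is at (393,152) and its end at (368,222).

Run:
```python
from h import *
z=np.load("w2.npz");T=(z["p"],z["R"])
def loc(u,v,h):
    X=ray("wrist",u,v,h,T); return X.round(1),(T[1].T@(X-T[0])).round(1)
for n,u,v,h in [("tip",255,211,44),("hub",261,150,44),("phub",393,152,44),("pendL",359,223,44),("pendR",374,228,44),("wallfront L",179,249,8),("wall front top",320,270,58),("left wall top",143,180,58),("cover front L",133,106,66),("cov fr R",511,106,66),("rim",140,282,70),("rimR",502,282,70)]: print(n,*loc(u,v,h))
```

```text
tip [513.5 131.1  44. ] [  4.9 -59.2 162.8]
hub [562.  113.9  44. ] [ 55.9 -52.3 163. ]
phub [538.5   7.6  44. ] [ 54.4  56.6 163. ]
pendL [485.3  46.   44. ] [ -5.5  29.8 162.8]
pendR [478.3  34.1  44. ] [ -9.9  42.8 162.8]
wallfront L [486.9 219.3   8. ] [ -39.1 -140.3  198.7]
wall front top [455.   86.4  58. ] [-43.3  -3.7 148.7]
left wall top [558.2 210.3  58. ] [  32.7 -145.9  148.9]
cover front L [613.  197.1  66. ] [  89.  -144.1  141. ]
cov fr R [555.7 -81.5  66. ] [ 89.3 140.4 141.1]
rim [478.7 232.7  70. ] [ -49.7 -151.7  136.7]
rimR [418.6 -59.2  70. ] [-49.4 146.3 136.7]
```

>>> {"op": "drive_tool", "data": {"gripper": [1, 1, 1, 1, 1, 1, 1, 1], "linear": [[0.004, -0.018, 0.02], [0.004, -0.018, 0.05], [0.004, -0.018, 0.08], [0.004, -0.018, 0.11], [0.004, -0.018, 0.14], [0.004, -0.018, 0.165], [0.004, -0.018, 0.182], [0.004, -0.018, 0.182]], "twist": [[0, 0, 0], [0, 0, 0], [0, 0, 0], [0, 0, 0], [0, 0, 0], [0, 0, 0], [0, 0, 0], [0, 0, 0]]}}

```text
t: 7.58
ee_pos: [504.5, 90.5, 22.3]
eef_rot: [[0.979, -0.203, -0.002], [-0.203, -0.979, -0.0], [-0.002, 0.001, -1.0]]
wrist_force: [-0.8, 0.3, 0.1]
finger_gap: 0.7
gripper_force: 0.0
```

Run:
```python
from h import *
z=np.load("w2.npz");o=get_obs(); print(o["ee_pos"],z["R"].T@(o["ee_pos"]-z["p"]),o["wrist_force"],o["finger_gap"])
```

```text
[504.48235551  90.47299383  22.31410247] [  4.21492246 -17.66559323 184.5068736 ] [-0.82542184  0.32539606  0.09723239] 0.6764772307222295
```

>>> {"op": "drive_tool", "data": {"gripper": [1, 1, 1, 1, 1, 1, 1, 1], "linear": [[-0.001, -0.008, 0], [-0.002, -0.016, 0], [-0.003, -0.025, 0], [-0.003, -0.033, 0], [-0.002, -0.041, 0], [0, -0.049, 0], [0.002, -0.056, 0], [0.005, -0.062, 0]], "twist": [[0, 0, 0], [0, 0, 0], [0, 0, 0], [0, 0, 0], [0, 0, 0], [0, 0, 0], [0, 0, 0], [0, 0, 0]]}}

```text
t: 8.57
ee_pos: [522.5, 150.8, 23.3]
eef_rot: [[0.979, -0.203, -0.001], [-0.203, -0.979, 0.0], [-0.001, 0.0, -1.0]]
wrist_force: [-2.1, -1.7, 0.0]
finger_gap: 0.6
gripper_force: 0.9
```

>>> {"op": "drive_tool", "data": {"gripper": [1, 1, 1, 1, 1, 1, 1], "linear": [[0.004, -0.006, 0], [0.009, -0.011, 0], [0.013, -0.016, 0], [0.017, -0.018, 0], [0.02, -0.02, 0], [0.022, -0.02, 0], [0.022, -0.02, 0]], "twist": [[0, 0, 0], [0, 0, 0], [0, 0, 0], [0, 0, 0], [0, 0, 0], [0, 0, 0], [0, 0, 0]]}}

```text
t: 9.45
ee_pos: [546.2, 165.5, 23.3]
eef_rot: [[0.979, -0.203, -0.003], [-0.203, -0.979, -0.001], [-0.003, 0.002, -1.0]]
wrist_force: [-14.5, -0.4, 8.8]
finger_gap: 0.6
gripper_force: 7.0
```

Run:
```python
from h import *
z=np.load("w2.npz");o=get_obs(); print(o["t"],z["R"].T@(o["ee_pos"]-z["p"]),z["R"].T@o["wrist_force"],o["finger_gap"])
```

```text
9.45 [ 29.8663616  -99.53936614 183.62968049] [-14.10004906   3.28541791  -8.88665971] 0.6244092842744574
```

>>> {"op": "drive_tool", "data": {"gripper": [1, 1, 1, 1, 1, 1, 1, 1], "linear": [[-0.006, 0, 0], [-0.014, 0.002, 0], [-0.016, 0.01, -0.03], [-0.016, 0.02, -0.07], [-0.016, 0.04, -0.11], [-0.02, 0.06, -0.15], [-0.025, 0.08, -0.184], [-0.025, 0.08, -0.184]], "twist": [[0, 0, 0], [0, 0, 0], [0, 0, 0], [0, 0, 0], [0, 0, 0], [0, 0, 0], [0, 0, 0], [0, 0, 0]]}}

```text
t: 10.45
ee_pos: [508.4, 91.0, 210.1]
eef_rot: [[0.979, -0.206, 0.005], [-0.206, -0.979, -0.0], [0.005, -0.001, -1.0]]
wrist_force: [0.5, 0.0, -0.3]
finger_gap: 0.1
gripper_force: 0.0
```

Run:
```python
from h import *
o=get_obs(); print(o["t"],o["ee_pos"],o["finger_gap"],np.abs(o["dq"]).max())
a,d=snapshot("wrist"); np.savez("w3.npz",a=a,d=d,p=o["ee_pos"],R=o["eef_rot"])
cv2.imwrite("pics/w3.png",a[...,::-1])
```

```text
10.45 [508.39454832  91.00191907 210.07716298] 0.07401350408626492 3.0456463615156033
```

View pics/w3.png

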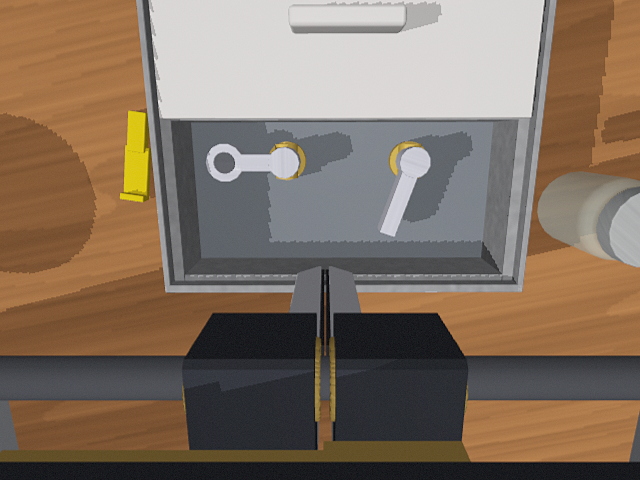

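The marked handle now points left, with its disc at (223,162) and hub at (286,161), in line with the plain hub at (415,161), so it is shut. The cover is at the rear and the fingers are clear.

>>> {"op": "drive_tool", "data": {"gripper": [1, 1, 1], "linear": [[0, 0, 0], [0, 0, 0], [0, 0, 0]], "twist": [[0, 0, 0], [0, 0, 0], [0, 0, 0]]}}

```text
t: 10.88
ee_pos: [507.2, 92.5, 206.8]
eef_rot: [[0.979, -0.203, -0.001], [-0.203, -0.979, 0.0], [-0.001, 0.0, -1.0]]
wrist_force: [-0.7, -0.1, 0.1]
finger_gap: 0.4
gripper_force: 0.0
```

```bash
python3 -c "
from rig import *
print(close_job())"
```

```text
the job is handed in; nothing more can be done
None
```

The job is handed in at about 11 s, with no verdict returned: the cover is against its rear stop, the marked (left) handle is shut against its stop, the plain handle looks unmoved in the last picture, the arm went near none of the bystanders, and the arm is clear.

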